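# Fit the camera to the microscope's phototube

## Robot

A 6-joint arm with a two-finger parallel gripper is mounted at the origin on the work surface. World frame = base frame: x ahead of the robot, y to its left, z up, the work surface at z = 0. Lengths are in m, angles in rad, forces in N, time in s.
With the tool pointing down it reaches from about 0.375 to 0.9 m from the base axis. Payload 3.1 kg.
Tool frame: the origin (TCP) lies where the fingers leave the gripper's body, on its centre line; the fingertips stand manip.tip_reach ahead of it and the grasp point (between the pads) lies 54 mm ahead of it (manip.tip_reach is the distance from the TCP to the fingertips, in m); z points along the fingers, y is the direction in which the jaws open and shut (so a half turn about z gives the same grasp; the last joint's range is limited). The gripper opens to 85 mm and grips with 20 to 120 N. Pads are 22 mm wide; open, the fingers measure 114 mm over their backs; the gripper's body (76 mm by 85 mm) begins 54 mm behind the grasp point. The pads swing forward as they close: fully open they stand 13 mm farther back than shut.
Start: joints at [1.093, 0.527, 1.433, -0, 1.181, -0.178], TCP at [0.184, 0.597, 0.304] pointing down, gripper open.
Joint ranges: [-3.08, 3.08], [-0.75, 2.2], [0.22, 2.44], [-1.43, 4.57], [0, 2.65], [-2.85, 2.85]. Speed limits (rad/s): [2.79, 2.79, 3.14, 3.14, 3.14, 3.14].

## Interface

Orientations are given as a unit quaternion [x, y, z, w].
In Python, from station import manip, cams, order gives the robot as it stands. The module is installed in compiled form; this text tells all that it offers.
- The arm moves only by the tool drive_tool, never from a script. Its arguments are lists of equal length, an entry for each row: "linear": the shift along the tool's x, y, z in mm, a list of three; "rot": the turn, a rotation vector about the tool's x, y, z in degrees, a list of three; "hand": the finger opening in mm, from 0 to 85.4. A call has 1 to 20 rows; each row shifts and turns the pose as measured when the row begins, along the tool's axes as they then stand; what a row does not reach is not made up. A row lasts 1/12 s, in which the tool goes at most 41.7 mm and 7.16 degrees, less where a joint would pass 70% of its speed; a pose out of reach is approached as far as the arm can. A call with a gripper value outside its range is refused whole. The fingers move at their own pace and stop on an object; "force" is the grip in N (left out, the last holds). Time passes only in rows, so rows that do not move let the fingers close. It gives the time, the measured TCP pose, the force and the opening at its end, in the units of the state.
- manip.sense(): the state, without advancing time (a new reading comes with each control period).
- cams.snapshot(name): name is "scene" or "top"; returns the picture (384x512x3 uint8, red, green, blue); there is no depth.
- cams.camera_model(name): a dict with "vfov" (degrees; the focal length in pixels is half the picture's height over the tangent of half this angle, whatever the lens; pixels are square), "cx", "cy" (the principal point, pixels), "k1" (the pictures are not rectified: a ray, as slopes to the right and down, at radius r is drawn at 1 + k1 r^2 times it, then the intrinsics apply), "rvec" (rotation vector, rad) and "tvec" (3), from world to camera coordinates, as OpenCV has them. Camera axes: x right, y down, z forward; pixel columns grow to the right and rows downward; lengths in m; the calibration is good to about 2 mm. A picture is of the moment at which its call begins. camera_model takes no time and is no camera call.
- order.sign_off(): hands the job in, once; it reports no verdict.
Trained networks look in the newest picture that a camera, given by its name, has taken for a name from the list of things; names that differ only in an ending like _2 or _b are one class to them, and where a whole thing is asked for, a point or a joint stands for the part that bears it (a point fixed in the world has none). Each returns a list of dicts, best first, with "score" (0 to 1); they miss things now and then, are a little off and sometimes report something else, mostly with a low value. They report only what shows in the picture. A call takes as long as a camera call.
- cams.regions_of(label, camera): "pixels" (384x512 bool, what is visible of it) and "rect" ([left, top, right, bottom] in pixels, round what is visible of it).
- cams.spot_point(label, camera): "at" ([column, row] in pixels: a listed point, or the origin of a listed thing).
The state is a dict: "t": time; "q": joint angles; "qd": joint speeds; "tau": joint torques, N m; "tcp_pos": TCP position; "tool_rot": TCP orientation; "force": force on the tool from outside, world axes, zero at the start; "ft_torque": the same for the moment, N m; "finger_gap": opening from 0.0 (shut) to 1.0 (fully open).
Only numpy, scipy, OpenCV 4.12 (cv2) and the standard library are available. Lean on these libraries where they do the work, as an engineer would, in place of code of your own. Each camera call takes 0.05 s, during which the arm holds its last target. There are 200 camera calls.

## Task

Fit the microscope camera to the stereo microscope: take the dark blue camera from the bench, lower its steel barrel into the upright phototube and turn it under light pressure, without ramming it, until the brass key slips into the keyway and the flange sits fully down on the ring. Finish while still holding the camera and pressing it down firmly, so that I can tighten the clamp screw. Leave the other things where they are.

Things in the scene. Friction and masses are not known exactly. Their poses are not given: they have to be found in the camera images.
- camera: Microscope camera, about 0.3 kg (20 % less to 25 % more), standing upright and loose on the bench on the end of its steel lens barrel. Origin: centre of the barrel's lower end; z up; +x towards the key. Barrel 30 mm diameter from 0 to 34 mm height, its first 4 mm tapered from 23 mm; black flange 46 mm diameter, 34 to 40 mm; neck 32 mm diameter, 40 to 50 mm; dark blue cube on top, 50 to 96 mm.
- camera_grip (a point): Centre of the dark blue metal camera body, 73 mm above the camera's origin: a 46 mm cube with faces square to the camera's x and y; grip across either pair of faces. On its black top a short brass mark near the +x edge stands over the key.
- camera_key (a point): Lower outer end of the brass key on the barrel's +x side, 21.5 mm from the barrel's axis and 12 mm above the camera's origin. The key is 5 mm wide, 20 mm high (12 to 32 mm), and square-ended: the first 12 mm of the barrel enter the tube at any angle, then the key rests on the rim, the flange still 22 mm above it.
- camera_seat (a point): Centre of the underside of the camera's flange, 34 mm above the camera's origin. It comes down to port_mouth when the camera is home.
- scope: Stereo microscope, cream and black, fixed: foot 280 x 200 x 22 mm, optical body, two eyepieces rising at 45 degrees on its -x side (tips 0.22 m high, 135 mm from the origin's axis), steel pillar 0.264 m high 117 mm to its +x side, upright phototube on top. Origin: on the phototube's axis, at bench height; z up; +x towards the pillar (the back).
- port_mouth (a point): Centre of the phototube's upper rim, 214 mm above the bench, axes as scope. The rim is that of an aluminium ring 50 mm outside, 24 mm high, bore 33 mm, open below for the whole barrel. No spring: the flange stops hard on the rim. At the end the flange must press on it with over 6 N, weight included; knocks over 150 N (landing at 0.1 m/s) harm it.
- port_bore (a point): Point on the axis of that ring, at its lower end, 24 mm below the rim, axes as scope. The ring's one keyway, 8 mm wide, goes through its wall over its whole height, a gap seen from above. The ring is clamped (2 N m) at an angle that is not reported: the keyway stands within 0.6 rad either side of the microscope's +x. Look for it, or find it by turning the camera under light pressure.
- dust_cap: The phototube's black dust cap, 53 mm diameter, 16 mm high, lying on the bench. Origin: centre of its underside. Leave alone.
- slide_box: Blue box for slides, 90 x 104 x 34 mm, on the bench. Origin: centre of its underside. Leave alone.
- oil_bottle: Small amber bottle, 34 mm diameter, 72 mm high, on the bench. Origin: centre of its underside. Leave alone.
- dish: Petri dish, 57 mm diameter, 15 mm high, on the microscope's stage under the optical body. Origin: centre of its underside. Leave alone.

How it is judged:
By the outcome, as a careful person would: the job done as asked, in the order asked, and still so for the second after the job is handed in, while the arm keeps its last pose, push and grip.
It also fails if it takes over 61 s, if anything falls off the work surface, if the arm or the gripper's body presses on something with over 40 N, if the wrist force passes 120 N, or if a joint passes its speed limit or range.

## Working session

There is one attempt and no reset: what is moved stays moved. The work goes in short steps, Python scripts to look and compute and a tool call to move; the robot and the scene stay as the last step left them, time stands still between calls to the robot, and variables do not carry over. Pictures are saved under pics/ and viewed, about 8 in all and at most 12, crops included, and the job is handed in when it is done.

Besides the shell and the picture viewer there is one more tool, called after "Call:" as name(argument=value, ...) on one line, values as JSON. drive_tool: Moves the arm, as the interface text tells. Its arguments: {"type":"object","properties":{"linear":{"type":"array","items":{"type":"array","items":{"type":"number"}}},"rot":{"type":"array","items":{"type":"array","items":{"type":"number"}}},"hand":{"type":"array","items":{"type":"number"}},"force":{"type":"number"}},"required":["linear","rot","hand"]}

```bash
mkdir -p pics
cat > h.py <<'E'
import numpy as np, cv2
from station import manip, cams, order
from scipy.spatial.transform import Rotation as R
def cam(n):
    m=cams.camera_model(n); f=192/np.tan(np.radians(m['vfov'])/2)
    return m,f,R.from_rotvec(m['rvec']).as_matrix(),np.array(m['tvec'])
def proj(n,P):
    m,f,Rm,t=cam(n); p=np.atleast_2d(P)@Rm.T+t; s=p[:,:2]/p[:,2:]
    s=s*(1+m['k1']*(s**2).sum(1,keepdims=True)); return s*f+[m['cx'],m['cy']]
def ray(n,uv):
    m,f,Rm,t=cam(n); d=(np.array(uv,float)-[m['cx'],m['cy']])/f; s=d.copy()
    for _ in range(20): s=d/(1+m['k1']*(s@s))
    return -Rm.T@t, Rm.T@np.array([s[0],s[1],1])
def atz(n,uv,z):
    o,d=ray(n,uv); return o+d*(z-o[2])/d[2]
def tri(uv1,uv2):
    A=np.zeros((3,3));b=np.zeros(3);L=[]
    for n,uv in (('scene',uv1),('top',uv2)):
        o,d=ray(n,uv); d=d/np.linalg.norm(d); M=np.eye(3)-np.outer(d,d); A+=M;b+=M@o;L.append((o,d))
    p=np.linalg.solve(A,b); return p,[np.linalg.norm(np.cross(p-o,d)) for o,d in L]
E
python3 - <<'E'
from h import *
for n in ('scene','top'):
    im=cams.snapshot(n); cv2.imwrite(f'pics/{n}0.png',im[:,:,::-1])
    print(n,'cam at',ray(n,(256,192))[0], cams.camera_model(n)['vfov'])
uv={}
for l in ['camera','camera_grip','camera_key','camera_seat','port_mouth','port_bore','scope','dust_cap','slide_box','oil_bottle','dish']:
    for n in ('scene','top'):
        r=cams.spot_point(l,n)
        if r: uv[l,n]=r[0]['at']; print(l,n,[(np.round(x['at'],1),round(x['score'],2)) for x in r[:2]])
    if (l,'scene') in uv and (l,'top') in uv: print('   ',tri(uv[l,'scene'],uv[l,'top']))
s=manip.sense(); print(s, manip.tip_reach)
a=cv2.imread('pics/scene0.png');b=cv2.imread('pics/top0.png')
E
```

```text
scene cam at [0.76605132 0.43176248 0.77068587] 56.371444053794455
top cam at [0.35741888 0.09015296 1.31135082] 46.80337417150014
camera scene [(array([344. , 273.9]), 0.78), (array([337.6, 286.2]), 0.49)]
camera top [(array([189.6, 240.7]), 0.8)]
    (array([0.46343541, 0.288086  , 0.02270484]), [np.float64(0.0007787863101773148), np.float64(0.0007787863101772724)])
camera_grip scene [(array([343.8, 266.6]), 0.94)]
camera_grip top [(array([185.3, 239.9]), 0.73)]
    (array([0.4663226 , 0.28850081, 0.06375862]), [np.float64(0.007549863561327333), np.float64(0.007549863561327396)])
camera_key scene [(array([338.3, 284.5]), 0.95)]
camera_key top [(array([185.1, 231.9]), 0.61)]
    (array([0.48912434, 0.30125473, 0.02479408]), [np.float64(0.0011087949961824386), np.float64(0.0011087949961824006)])
camera_seat scene [(array([345.1, 271.3]), 0.73)]
camera_seat top [(array([190.7, 241.5]), 0.59), (array([369.6, 191.3]), 0.3)]
    (array([0.46021304, 0.28483844, 0.02746553]), [np.float64(0.00011985088232645925), np.float64(0.00011985088232635029)])
port_mouth scene [(array([189.4,  93.8]),
[... 1407 characters left out ...]
scene [(array([206.3, 143.2]), 0.76)]
{'t': 1.2, 'q': array([ 1.09349215e+00,  5.27519378e-01,  1.43268615e+00,  8.79686909e-06,
        1.18140534e+00, -1.78504553e-01]), 'qd': array([-0.00021715,  0.0005616 ,  0.00014328,  0.00026057,  0.00096623,
        0.00085059]), 'tau': array([ 5.03174761e-04, -4.42324412e+01, -1.78420830e+01, -1.94650970e-04,
        8.50360721e-04,  9.88772541e-06]), 'tcp_pos': array([0.18394865, 0.59730064, 0.3039029 ]), 'tool_rot': array([ 1.48846310e-01,  9.88860342e-01, -7.31400815e-06, -6.78627956e-06]), 'force': array([-0.0588814 ,  0.2634388 , -0.43644998]), 'ft_torque': array([-0.0001711 ,  0.00411661, -0.01895032]), 'finger_gap': 0.9987518493375483} 0.0726
```

View pics/scene0.png

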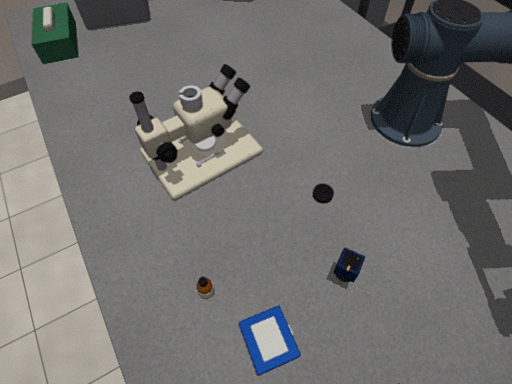

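View pics/top0.png

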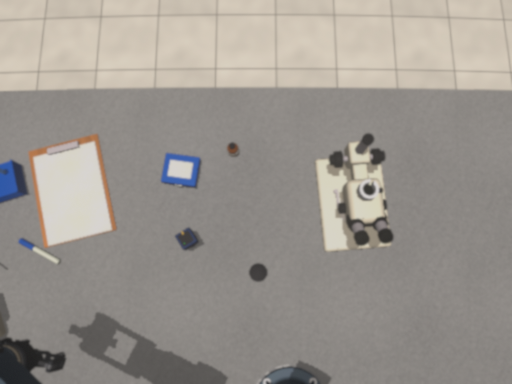

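The scene view shows the scope's ring at about (190,97) and the blue camera at (349,265). In the top view they are at (369,189) and (187,239). I'll enlarge both.

```bash
cat > crop.py <<'E'
from h import *
def tile(fn,c,h=18,S=390):
    a=cv2.imread(fn); x,y=map(int,c); c=a[y-h:y+h,x-h:x+h]; return cv2.resize(c,(S,S),interpolation=cv2.INTER_CUBIC)
E
python3 - <<'E'
from crop import *
g=np.vstack([np.hstack([tile('pics/scene0.png',(349,265),S=300),tile('pics/top0.png',(187,239),S=300)]),np.hstack([tile('pics/scene0.png',(190,97),S=300),tile('pics/top0.png',(369,189),S=300)])])
cv2.imwrite('pics/c0.png',g)
E
```

```text
(no output)
```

View pics/c0.png

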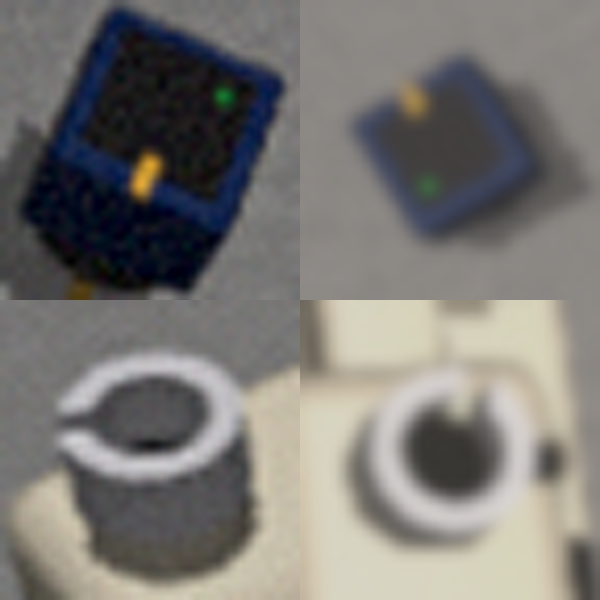

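The crop shows the brass mark towards the scene's lower left (top view: upper left). The keyway gap shows at (75,422) and (465,385) in the crop.

Run:
```python
from h import *
def px(p,c,off): return (np.array(p,float)-off+.5)*36/300-.5+np.array(c)-18
S=lambda p:px(p,(349,265),(0,0)); T=lambda p:px(p,(187,239),(300,0))
s=[atz('scene',S(p),.096)[:2] for p in [(118,6),(284,80),(228,230),(60,155)]]
print(np.round(s,4), 'c',np.mean(s,0)); mk=atz('scene',S((146,176)),.096)[:2]
print('mark',mk, [np.linalg.norm(s[i]-s[i-1]) for i in range(4)])
f=np.array(s)
d=(f[2]+f[3]-f[0]-f[1]); print('yaw',np.degrees(np.arctan2(d[1],d[0])), 'yaw2',np.degrees(np.arctan2(*(f[0]-f[1]+f[3]-f[2])[::-1]))+90)
t=[atz('top',T(p),.096)[:2] for p in [(350,127),(465,52),(540,155),(425,235)]]; mt=atz('top',T((414,100)),.096)[:2]
print('top',np.round(t,4),np.mean(t,0),'mark',mt)
for n,c,off,ctr,gap in [('scene',(190,97),(0,300),(149,416),(75,424)),('top',(369,189),(300,300),(452,449),(464,385))]:
    p=atz(n,px(ctr,c,off),.214);g=atz(n,px(gap,c,off),.214);v=g-p
    print(n,'ring',p,'gap ang',np.degrees(np.arctan2(v[1],v[0])),np.linalg.norm(v))
# scope yaw from net silhouettes of top image: foot corners
for p in [(317,159),(326,250),(392,246),(386,156)]: print(atz('top',p,.022))
```

```text
[[0.4571 0.2572]
 [0.4344 0.2933]
 [0.4702 0.316 ]
 [0.4931 0.2809]] c [0.46370087 0.28685479]
mark [0.47859604 0.29553868] [np.float64(0.04299700520515673), np.float64(0.042656200018433225), np.float64(0.042448715155712954), np.float64(0.04191569775370523)]
yaw 32.85349625363216 yaw2 32.63582039530486
top [[0.4704 0.3193]
 [0.4954 0.2817]
 [0.4612 0.2561]
 [0.4348 0.2936]] [0.46547035 0.28768951] mark [0.47939676 0.29829881]
scene ring [ 0.57931176 -0.19621053  0.214     ] gap ang -21.147508797187093 0.02016597869010807
top ring [ 0.57934107 -0.19134278  0.214     ] gap ang -12.894423321262396 0.020441693710092978
[ 0.70824243 -0.08774701  0.022     ]
[ 0.43579769 -0.10792488  0.022     ]
[ 0.44662991 -0.30235403  0.022     ]
[ 0.71829863 -0.29763832  0.022     ]
```

Call:
drive_tool(linear=[[-30,-18,4],[-30,-18,4],[-30,-18,4],[-30,-18,4],[-30,-18,4],[-30,-18,4],[-30,-18,4],[-30,-18,4],[-30,-18,4],[-30,-18,4],[-30,-18,4],[-29,-16,4],[0,0,0],[0,0,0],[0,0,0],[0,0,0],[0,0,0],[0,0,0],[0,0,0]], rot=[[0,0,0],[0,0,0],[0,0,0],[0,0,0],[0,0,0],[0,0,0],[0,0,0],[0,0,0],[0,0,0],[0,0,0],[0,0,0],[0,0,0],[0,0,6.6],[0,0,6.6],[0,0,6.6],[0,0,6.6],[0,0,6.6],[0,0,6.6],[0,0,0]], hand=[85,85,85,85,85,85,85,85,85,85,85,85,85,85,85,85,85,85,85], force=30)

```text
t: 2.78
tcp_pos: [0.4824, 0.275, 0.2548]
tool_rot: [0.489, 0.872, 0.007, 0.002]
force: [0.4, -0.1, 0.2]
finger_gap: 0.995
```

```bash
cat >> h.py <<'E'
def go(P,yaw):
    s=manip.sense(); r=R.from_quat(s['tool_rot']); a=np.radians(yaw)
    y=np.array([np.cos(a),np.sin(a),0]); z=np.array([0,0,-1.]); x=np.cross(y,z)
    g=R.from_matrix(np.array([x,y,z]).T)
    print('shift mm',np.round(1000*r.inv().apply(np.array(P)-s['tcp_pos']),1),'rot',np.round(np.degrees((r.inv()*g).as_rotvec()),2), 'pos',np.round(s['tcp_pos'],4),'F',np.round(s['force'],1),'M',np.round(s['ft_torque'],2),'t',round(s['t'],2),'gap',round(s['finger_gap']*85.4,1))
E
python3 -c "
from h import *
go([.4645,.2872,.25],33)"
```

```text
shift mm [19.7 -9.   4.8] rot [ 0.85 -0.16 -1.56] pos [0.4824 0.275  0.2548] F [ 0.4 -0.1  0.2] M [-0.08 -0.02  0.07] t 2.78 gap 85.0
```

Call:
drive_tool(linear=[[10,-4.5,2.5],[9.7,-4.5,2.3],[0,0,0],[0,0,25],[0,0,25],[0,0,25],[0,0,0],[0,0,0]], rot=[[0.85,-0.16,-1.56],[0,0,0],[0,0,0],[0,0,0],[0,0,0],[0,0,0],[0,0,0],[0,0,0]], hand=[85,85,85,85,85,85,85,85])

```text
t: 3.45
tcp_pos: [0.4615, 0.2911, 0.1743]
tool_rot: [0.467, 0.884, 0.001, 0.001]
force: [0.8, 0.5, -0.2]
finger_gap: 0.996
```

```bash
python3 -c "
from crop import *
go([.4645,.2872,.127],33)
for n in ('scene','top'): cv2.imwrite(f'pics/{n}1.png',cams.snapshot(n)[:,:,::-1])
cv2.imwrite('pics/c1.png',np.hstack([tile('pics/scene1.png',(345,255),40),tile('pics/top1.png',(187,235),40)]))"
```

```text
shift mm [-4.8  0.2 47.3] rot [0.2  0.08 1.27] pos [0.4615 0.2911 0.1743] F [ 0.8  0.5 -0.2] M [ 0.07 -0.05 -0.  ] t 3.45 gap 85.0
```

View pics/c1.png

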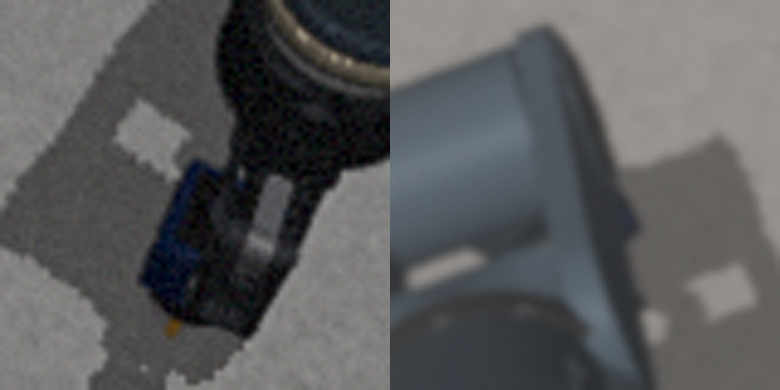

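The view is mostly occluded, but the fingers straddle the blue body along its key axis. I'll correct, descend and close.

Call:
drive_tool(linear=[[-4.4,0.2,0],[0,0,0],[0,0,12],[0,0,12],[0,0,12],[0,0,8],[0,0,0],[0,0,0]], rot=[[0.2,0,1.2],[0,0,0],[0,0,0],[0,0,0],[0,0,0],[0,0,0],[0,0,0],[0,0,0]], hand=[85,85,85,85,85,85,85,85])

```text
t: 4.22
tcp_pos: [0.4715, 0.2888, 0.1396]
tool_rot: [0.478, 0.878, 0.008, 0.008]
force: [0.4, -1.1, -0.1]
finger_gap: 0.996
```

```bash
python3 -c "
from h import *
go([.4645,.2872,.127],33)"
```

```text
shift mm [ 2.5 -7.  12.4] rot [ 1.24  0.38 -0.11] pos [0.4715 0.2888 0.1396] F [ 0.4 -1.1 -0.1] M [-0.05  0.01  0.01] t 4.22 gap 85.1
```

Call:
drive_tool(linear=[[2,-6,0],[0,0,0],[0,0,0]], rot=[[1.24,0.38,-0.1],[0,0,0],[0,0,0]], hand=[85,85,85])

```text
t: 4.47
tcp_pos: [0.4657, 0.2873, 0.1413]
tool_rot: [0.477, 0.879, 0.0, 0.0]
force: [-0.7, 0.6, -0.1]
finger_gap: 0.995
```

```bash
python3 -c "
from h import *
go([.4645,.2872,.127],33)"
```

```text
shift mm [ 0.5 -1.1 14.3] rot [ 0.04  0.   -0.01] pos [0.4657 0.2873 0.1413] F [-0.7  0.6 -0.1] M [0.06 0.02 0.06] t 4.47 gap 85.0
```

Call:
drive_tool(linear=[[0.5,-1,6],[0,0,5],[0,0,3],[0,0,0],[0,0,0]], rot=[[0,0,0],[0,0,0],[0,0,0],[0,0,0],[0,0,0]], hand=[85,85,85,85,85])

```text
t: 4.88
tcp_pos: [0.4647, 0.2874, 0.1268]
tool_rot: [0.477, 0.879, 0.001, 0.001]
force: [-0.3, -0.2, -0.1]
finger_gap: 0.995
```

```bash
python3 -c "
from h import *
go([.4645,.2872,.127],33)"
```

```text
shift mm [-0.1 -0.3 -0.2] rot [0.14 0.02 0.01] pos [0.4647 0.2874 0.1268] F [-0.3 -0.2 -0.1] M [0.01 0.04 0.02] t 4.88 gap 84.9
```

Call:
drive_tool(linear=[[0,0,0],[0,0,0],[0,0,0],[0,0,0],[0,0,0],[0,0,0],[0,0,0],[0,0,0],[0,0,0],[0,0,0]], rot=[[0,0,0],[0,0,0],[0,0,0],[0,0,0],[0,0,0],[0,0,0],[0,0,0],[0,0,0],[0,0,0],[0,0,0]], hand=[60,55,50,46,42,40,38,38,38,38], force=70)

```text
t: 5.72
tcp_pos: [0.4648, 0.2874, 0.1267]
tool_rot: [0.477, 0.879, 0.001, 0.001]
force: [-0.3, 0.4, -0.5]
finger_gap: 0.528
```

```bash
python3 -c "
from h import *
go([.4645,.2872,.127],33)"
```

```text
shift mm [-0.1 -0.3 -0.3] rot [0.13 0.02 0.01] pos [0.4648 0.2874 0.1267] F [-0.3  0.4 -0.5] M [-0.03  0.   -0.01] t 5.72 gap 45.1
```

Call:
drive_tool(linear=[[0,0,-10],[0,0,-20],[0,0,-30],[0,0,-30],[0,0,-30],[0,0,-30],[0,0,-30],[0,0,-30],[0,0,-25],[0,0,-12],[0,0,0],[0,0,0],[0,0,0]], rot=[[0,0,0],[0,0,0],[0,0,0],[0,0,0],[0,0,0],[0,0,0],[0,0,0],[0,0,0],[0,0,0],[0,0,0],[0,0,0],[0,0,0],[0,0,0]], hand=[38,38,38,38,38,38,38,38,38,38,38,38,38])

```text
t: 6.8
tcp_pos: [0.4584, 0.2851, 0.3855]
tool_rot: [0.477, 0.879, -0.005, -0.005]
force: [0.3, -0.1, -3.2]
finger_gap: 0.533
```

```bash
python3 -c "
from h import *
go([.579,-.193,.385],-17)"
```

```text
shift mm [-466.7 -159.4    1.1] rot [-0.81  0.17 50.02] pos [0.4584 0.2851 0.3855] F [ 0.3 -0.1 -3.2] M [-0.    0.   -0.04] t 6.8 gap 45.5
```

Call:
drive_tool(linear=[[-15,-5,0],[-27,-9,0],[-27,-9,0],[-27,-9,0],[-27,-9,0],[-27,-9,0],[-27,-9,0],[-27,-9,0],[-27,-9,0],[-27,-9,0],[-27,-9,0],[-27,-9,0],[-27,-9,0],[-27,-9,0],[-27,-9,0],[-27,-9,0],[-27,-9,0],[-15,-6,0],[0,0,0],[0,0,0]], rot=[[0,0,0],[0,0,0],[0,0,0],[0,0,0],[0,0,0],[0,0,0],[0,0,0],[0,0,0],[0,0,0],[0,0,0],[0,0,0],[0,0,0],[0,0,0],[0,0,0],[0,0,0],[0,0,0],[0,0,0],[0,0,0],[0,0,0],[0,0,0]], hand=[38,38,38,38,38,38,38,38,38,38,38,38,38,38,38,38,38,38,38,38])

```text
t: 8.47
tcp_pos: [0.5697, -0.2065, 0.3406]
tool_rot: [0.475, 0.879, -0.016, -0.042]
force: [-0.0, 2.3, 9.6]
finger_gap: 0.528
```

Call:
drive_tool(linear=[[0,0,0],[0,0,0],[0,0,0],[0,0,0],[0,0,0],[0,0,0],[0,0,0],[0,0,0],[0,0,0],[0,0,0]], rot=[[0,0,3],[0,0,6],[0,0,6],[0,0,6],[0,0,6],[0,0,6],[0,0,6],[0,0,4],[0,0,0],[0,0,0]], hand=[38,38,38,38,38,38,38,38,38,38])

```text
t: 9.3
tcp_pos: [0.5684, -0.192, 0.3406]
tool_rot: [0.772, 0.634, -0.029, -0.035]
force: [0.9, -1.2, -1.0]
finger_gap: 0.528
```

```bash
python3 -c "
from h import *
go([.579,-.193,.385],-17)"
```

```text
shift mm [  1.1   6.5 -45.1] rot [-5.16  0.26  5.83] pos [ 0.5684 -0.192   0.3406] F [ 0.9 -1.2 -1. ] M [-0.29 -0.14 -0.02] t 9.3 gap 45.1
```

The drive drifted 45 mm down and tilted 5° during the traverse, and the barrel brushed something lightly. I'll raise it and fix the tilt, then look.

Call:
drive_tool(linear=[[0,0,-10],[0,0,-14],[0,0,-14],[0,0,0],[0,0,0],[0,0,0]], rot=[[0,0,0],[0,0,0],[-2.5,0,3],[-2.6,0,2.7],[0,0,0],[0,0,0]], hand=[38,38,38,38,38,38])

```text
t: 9.8
tcp_pos: [0.5696, -0.1866, 0.3792]
tool_rot: [0.8, 0.599, -0.002, -0.005]
force: [-0.0, -0.7, -2.5]
finger_gap: 0.532
```

```bash
cat > look.py <<'E'
from crop import *
import sys
k=sys.argv[1]
go([.579,-.193,.385],-17)
for n in ('scene','top'):
    cv2.imwrite(f'pics/{n}{k}.png',cams.snapshot(n)[:,:,::-1])
    for l in ('camera_seat','camera','camera_key','port_mouth'):
        r=cams.spot_point(l,n); print(n,l,[(np.round(x['at'],1),round(x['score'],2)) for x in r[:2]])
cv2.imwrite(f'pics/c{k}.png',np.hstack([tile(f'pics/scene{k}.png',(190,85),35),tile(f'pics/top{k}.png',(369,189),35)]))
E
python3 look.py 2
```

```text
shift mm [-3.5 10.8 -5.9] rot [-0.61 -0.15  0.67] pos [ 0.5696 -0.1866  0.3792] F [-0.  -0.7 -2.5] M [ 0.04 -0.04 -0.01] t 9.8 gap 45.4
scene camera_seat [(array([188. ,  63.5]), 0.88)]
scene camera [(array([190.1,  78.6]), 0.58)]
scene camera_key [(array([183.7,  78.3]), 0.79), (array([189.7,  92.8]), 0.69)]
scene port_mouth [(array([188. ,  97.5]), 0.72)]
top camera_seat [(array([367.8, 188.2]), 0.27)]
top camera []
top camera_key [(array([371.4, 180.4]), 0.38), (array([228.9, 151.9]), 0.33)]
top port_mouth [(array([366.2, 190.7]), 0.63)]
```

View pics/c2.png

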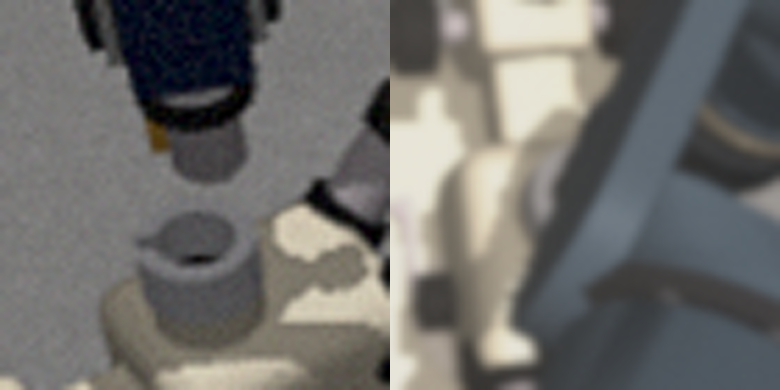

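Run:
```python
from h import *
def px(p): return (np.array(p,float)+.5)*70/390-.5+np.array((190,85))-35
print('ring est from c2',atz('scene',px((201,246)),.214))
for z in (.252,): print('bottom',atz('scene',px((209,167)),z))
print('flange bottom c', atz('scene',px((202,110)),.286))
def ov(k,c,P,yaw,ring,ry):
    a=cv2.imread(f'pics/scene{k}.png'); h=26;S=700; x,y=c
    t=cv2.resize(a[y-h:y+h,x-h:x+h],(S,S),interpolation=cv2.INTER_CUBIC); f=S/(2*h)
    def dr(Q,col,closed=True):
        u=((proj('scene',Q)-[x-h,y-h]+.5)*f-.5); cv2.polylines(t,[np.int32(u*16)],closed,col,1,cv2.LINE_AA,4)
    th=np.linspace(0,2*np.pi,60)[:-1]; circ=lambda c,r,z:np.c_[c[0]+r*np.cos(th),c[1]+r*np.sin(th),0*th+z]
    for r,z in ((.0115,0),(.015,.004),(.023,.034)): dr(circ(P,r,P[2]+z),(0,255,255))
    a=np.radians(yaw); e=np.array([np.cos(a),np.sin(a),0]); n=np.array([-e[1],e[0],0])
    dr(np.array([P+e*.0215+n*w+[0,0,z] for w,z in((.0025,.012),(-.0025,.012),(-.0025,.032),(.0025,.032))]),(0,255,0))
    for r in (.0165,.025): dr(circ(ring,r,.214),(255,0,255))
    a=np.radians(ry); e=np.array([np.cos(a),np.sin(a)]); n=np.array([-e[1],e[0]])
    for w in (.004,-.004): dr(np.array([[*(ring[:2]+e*r+n*w),.214] for r in (.016,.025)]),(0,0,255),False)
    return t
s=manip.sense(); P=s['tcp_pos']-[0,0,.127]
cv2.imwrite('pics/o2.png',ov(2,(190,85),P,-16.3,np.array([.579,-.194]),-17))
```

```text
ring est from c2 [ 0.57864171 -0.19090125  0.214     ]
bottom [ 0.56984036 -0.18879837  0.252     ]
flange bottom c [ 0.57142105 -0.17947634  0.286     ]
```

View pics/o2.png

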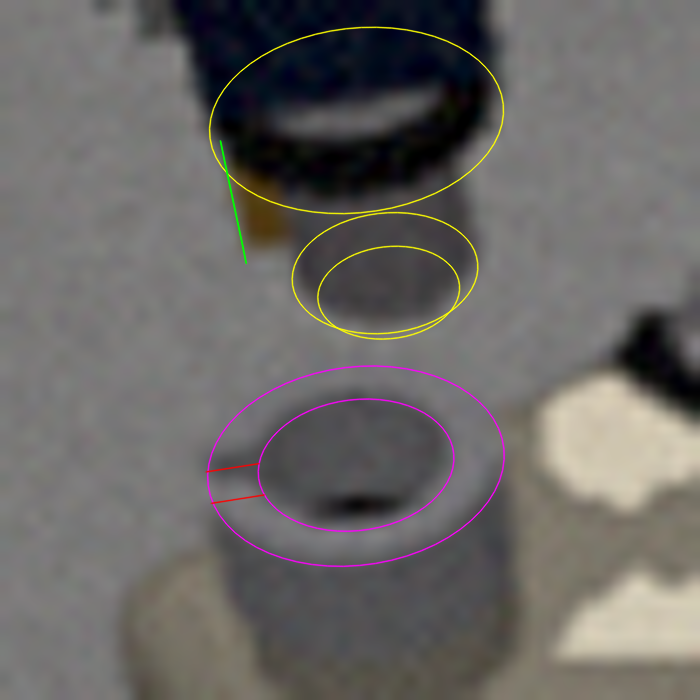

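The magenta ring fits the image well. The camera sits about 1.2 px higher than predicted, so it probably slid up about 3 mm in the grip. The two views disagree on the keyway angle, so I'll fit an annulus with a gap to the clear first pictures.

```bash
cat > fit.py <<'E'
from h import *
from scipy.optimize import differential_evolution as DE
def model(n,p,shape,off,S=8):
    th=np.radians(p[2])+np.linspace(0,2*np.pi,181)
    def arc(r):
        g=np.arcsin(.004/r); t=np.radians(p[2])+np.linspace(g,2*np.pi-g,120)
        return np.c_[p[0]+r*np.cos(t),p[1]+r*np.sin(t),0*t+.214]
    Q=np.r_[arc(.025),arc(.0165)[::-1]]
    m=np.zeros((shape[0]*S,shape[1]*S),np.float32)
    cv2.fillPoly(m,[np.int32(((proj(n,Q)-off+.5)*S))],1.0)
    m=cv2.resize(m,shape[::-1],interpolation=cv2.INTER_AREA); return cv2.GaussianBlur(m,(0,0),p[3])
for n,c in (('scene',(189,94)),('top',(368,190))):
    im=cv2.imread(f'pics/{n}0.png').astype(float); h=11; x,y=c
    w=im[y-h:y+h,x-h:x+h]
    off=np.array([x-h,y-h])
    for ch,I in (('B',w[:,:,0]),('B-R',w[:,:,0]-w[:,:,2]),('mean',w.mean(2))):
        # regress I on [rim, 1, hole disc]
        def cost(p):
            m=model(n,p,w.shape[:2],off)
            t=np.linspace(0,2*np.pi,60); d=np.zeros((h*2*8,h*2*8),np.float32)
            cv2.fillPoly(d,[np.int32((proj(n,np.c_[p[0]+.0165*np.cos(t),p[1]+.0165*np.sin(t),0*t+.214])-off+.5)*8)],1.0)
            d=cv2.GaussianBlur(cv2.resize(d,(2*h,2*h),interpolation=cv2.INTER_AREA),(0,0),p[3])
            A=np.c_[m.ravel(),d.ravel(),np.ones(m.size)]
            _,r,*_=np.linalg.lstsq(A,I.ravel(),rcond=None); return float(r[0])/I.var()/m.size
        r=DE(cost,[(.57,.59),(-.205,-.18),(-36,36),(.3,1.2)],seed=1,popsize=12,maxiter=60,tol=1e-6)
        print(n,ch,np.round(r.x,4),round(r.fun,3))
E
python3 fit.py
```

```text
Traceback (most recent call last):
  File "fit.py", line 25, in <module>
    r=DE(cost,[(.57,.59),(-.205,-.18),(-36,36),(.3,1.2)],seed=1,popsize=12,maxiter=60,tol=1e-6)
  File "fit.py", line 21, in cost
    cv2.fillPoly(d,[np.int32((proj(n,np.c_[p[0]+.0165*np.cos(t),p[1]+.0165*np.sin(t),0*t+.214])-off+.5)*8)],1.0)
                              ~~~~^^^^^^^^^^^^^^^^^^^^^^^^^^^^^^^^^^^^^^^^^^^^^^^^^^^^^^^^^^^^^
  File "h.py", line 8, in proj
    m,f,Rm,t=cam(n); p=np.atleast_2d(P)@Rm.T+t; s=p[:,:2]/p[:,2:]
             ~~~^^^
  File "h.py", line 5, in cam
    m=cams.camera_model(n); f=192/np.tan(np.radians(m['vfov'])/2)
ValueError: time passes only in moves, steps and waits
```

```bash
sed -i 's/^def cam(n):/import functools\n@functools.cache\ndef cam(n):/' h.py; time timeout 300 python3 fit.py; python3 -c "
from h import *
print(manip.sense()['t'])"
```

```text
scene B [  0.5788  -0.1969 -21.1194   0.489 ] 0.16
scene B-R [  0.5797  -0.1954 -20.0932   1.2   ] 0.856
scene mean [  0.5788  -0.1969 -22.6835   0.4776] 0.196
top B [  0.5792  -0.192  -24.6542   1.0771] 0.199
top B-R [  0.5762  -0.1882 -22.6353   1.2   ] 0.172
top mean [  0.5789  -0.1919 -25.5749   1.1315] 0.233
10.3
real	0m21.272s
user	0m21.421s
sys	0m0.116s
```

```bash
python3 -c "
from h import *
go([.579,-.193,.370],-22.5)"
```

```text
shift mm [-2.9 10.4  8.2] rot [-0.6  -0.1   6.04] pos [ 0.57   -0.1873  0.3783] F [ 0.3 -0.6 -2.8] M [-0.01 -0.04  0.02] t 10.3 gap 45.3
```

Call:
drive_tool(linear=[[-1.5,5,0],[-1.4,5,0],[0,0,0],[0,0,0],[0,0,0],[0,0,0]], rot=[[-0.6,0,0],[0,0,0],[0,0,3],[0,0,3],[0,0,0],[0,0,0]], hand=[38,38,38,38,38,38])

```text
t: 10.8
tcp_pos: [0.581, -0.1947, 0.3779]
tool_rot: [0.832, 0.555, 0.001, 0.0]
force: [0.7, -1.0, -3.0]
finger_gap: 0.53
```

```bash
python3 -c "
from h import *
go([.579,-.193,.360],-22.5)"
```

```text
shift mm [ 0.7 -2.6 17.9] rot [ 0.11 -0.13 -0.14] pos [ 0.581  -0.1947  0.3779] F [ 0.7 -1.  -3. ] M [-0.    0.01 -0.01] t 10.8 gap 45.2
```

Call:
drive_tool(linear=[[0.6,-2.3,0],[0,0,0],[0,0,8],[0,0,8],[0,0,8],[0,0,0],[0,0,0]], rot=[[0,0,0],[0,0,0],[0,0,0],[0,0,0],[0,0,0],[0,0,0],[0,0,0]], hand=[38,38,38,38,38,38,38])

```text
t: 11.38
tcp_pos: [0.579, -0.1932, 0.3506]
tool_rot: [0.831, 0.556, 0.001, -0.0]
force: [0.7, 0.1, -3.4]
finger_gap: 0.532
```

Run:
```python
from crop import *
go([.579,-.193,.349],-22.5)
cv2.imwrite('pics/scene3.png',cams.snapshot('scene')[:,:,::-1])
h=26;S=600;x,y=190,88
a=cv2.imread('pics/scene3.png'); t=cv2.resize(a[y-h:y+h,x-h:x+h],(S,S),interpolation=cv2.INTER_CUBIC)
f=S/52
P=manip.sense()['tcp_pos']-[0,0,.127]
th=np.linspace(0,2*np.pi,60)
for c,r,z,col in ((P,.015,P[2]+.004,(0,255,255)),(P,.0115,P[2],(0,255,255)),(P,.023,P[2]+.034,(0,255,255)),((.5788,-.1969),.025,.214,(255,0,255)),((.5788,-.1969),.0165,.214,(255,0,255))):
    u=(proj('scene',np.c_[c[0]+r*np.cos(th),c[1]+r*np.sin(th),0*th+z])-[x-h,y-h]+.5)*f-.5
    cv2.polylines(t,[np.int32(u*16)],True,col,1,cv2.LINE_AA,4)
cv2.imwrite('pics/o3.png',t)
```

```text
shift mm [ 0.2 -0.1  1.6] rot [ 0.05 -0.14  0.06] pos [ 0.579  -0.1932  0.3506] F [ 0.7  0.1 -3.4] M [ 0.05 -0.04  0.01] t 11.38 gap 45.4
```

View pics/o3.png

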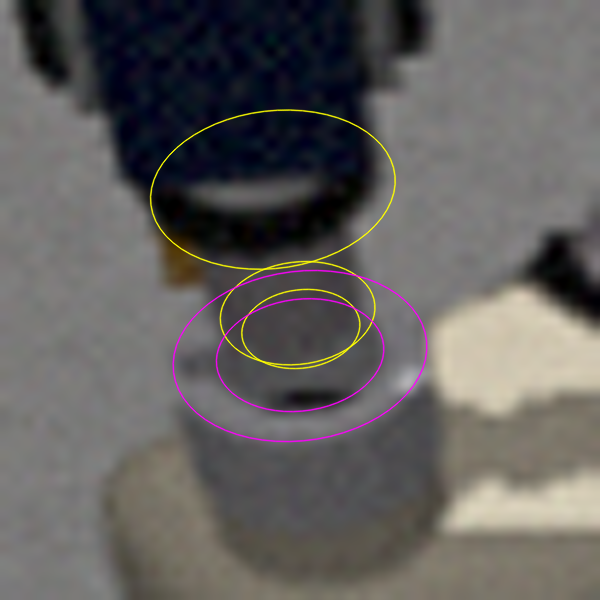

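The camera appears slightly up and left of the prediction. Most of that matches the scene camera's bias, which also shows on the ring. I'll lower it gently and watch the forces.

Call:
drive_tool(linear=[[0,0,4],[0,0,4],[0,0,4],[0,0,0]], rot=[[0,0,0],[0,0,0],[0,0,0],[0,0,0]], hand=[38,38,38,38])

```text
t: 11.77
tcp_pos: [0.5791, -0.1932, 0.3377]
tool_rot: [0.831, 0.556, 0.001, -0.0]
force: [-1.2, 0.5, -3.5]
finger_gap: 0.533
```

```bash
python3 -c "
from h import *
go([.579,-.193,.335],-22.5)"
```

```text
shift mm [ 0.1 -0.2  2.7] rot [ 0.07 -0.14  0.06] pos [ 0.5791 -0.1932  0.3377] F [-1.2  0.5 -3.5] M [ 0.03  0.02 -0.01] t 11.77 gap 45.5
```

Call:
drive_tool(linear=[[0,0,2.5],[0,0,2.5],[0,0,0]], rot=[[0,0,0],[0,0,0],[0,0,0]], hand=[38,38,38])

```text
t: 12.02
tcp_pos: [0.579, -0.1934, 0.3323]
tool_rot: [0.831, 0.556, 0.001, 0.0]
force: [0.0, -0.0, -3.2]
finger_gap: 0.533
```

```bash
python3 -c "
from h import *
go([.579,-.193,.335],-22.5)"
```

```text
shift mm [ 0.4 -0.2 -2.7] rot [ 0.06 -0.09  0.07] pos [ 0.579  -0.1934  0.3323] F [ 0.  -0.  -3.2] M [-0.03 -0.02  0.01] t 12.02 gap 45.5
```

Entering freely. Next I'll go down towards the key height, a TCP of about 0.329.

Call:
drive_tool(linear=[[0,0,2],[0,0,2],[0,0,1.5],[0,0,0]], rot=[[0,0,0],[0,0,0],[0,0,0],[0,0,0]], hand=[38,38,38,38])

```text
t: 12.35
tcp_pos: [0.5791, -0.1935, 0.3265]
tool_rot: [0.831, 0.556, 0.001, 0.0]
force: [-0.1, 0.1, -2.5]
finger_gap: 0.533
```

```bash
python3 -c "
from h import *
go([.579,-.193,.302],-22.5)"
```

```text
shift mm [ 0.4 -0.3 24.5] rot [ 0.09 -0.09  0.06] pos [ 0.5791 -0.1935  0.3265] F [-0.1  0.1 -2.5] M [ 0.02  0.03 -0.01] t 12.35 gap 45.5
```

Call:
drive_tool(linear=[[0,0,2],[0,0,2],[0,0,0]], rot=[[0,0,0],[0,0,0],[0,0,0]], hand=[38,38,38])

```text
t: 12.6
tcp_pos: [0.5791, -0.1936, 0.3222]
tool_rot: [0.831, 0.556, 0.001, 0.0]
force: [0.3, 0.2, -3.3]
finger_gap: 0.534
```

```bash
python3 -c "
from h import *
go([.579,-.193,.302],-22.5)"
```

```text
shift mm [ 0.4 -0.4 20.2] rot [ 0.1  -0.08  0.07] pos [ 0.5791 -0.1936  0.3222] F [ 0.3  0.2 -3.3] M [-0.02  0.03 -0.02] t 12.6 gap 45.6
```

Call:
drive_tool(linear=[[0,0,2.5],[0,0,2.5],[0,0,2.5],[0,0,2],[0,0,0]], rot=[[0,0,0],[0,0,0],[0,0,0],[0,0,0],[0,0,0]], hand=[38,38,38,38,38])

```text
t: 13.02
tcp_pos: [0.5791, -0.1935, 0.3116]
tool_rot: [0.831, 0.556, 0.001, 0.0]
force: [0.6, 0.4, -3.2]
finger_gap: 0.53
```

```bash
python3 -c "
from h import *
go([.579,-.193,.302],-22.5)"
```

```text
shift mm [ 0.4 -0.3  9.6] rot [ 0.09 -0.08  0.06] pos [ 0.5791 -0.1935  0.3116] F [ 0.6  0.4 -3.2] M [-0.01  0.02 -0.01] t 13.02 gap 45.3
```

Key is in the keyway. Now the last millimetres, slowly (about 0.02 m/s).

Call:
drive_tool(linear=[[0,0,1.5],[0,0,1.5],[0,0,1.5],[0,0,0]], rot=[[0,0,0],[0,0,0],[0,0,0],[0,0,0]], hand=[38,38,38,38])

```text
t: 13.35
tcp_pos: [0.5793, -0.1937, 0.3068]
tool_rot: [0.831, 0.556, 0.001, 0.001]
force: [-0.6, -0.2, -3.2]
finger_gap: 0.53
```

```bash
python3 -c "
from h import *
go([.579,-.193,.302],-22.5)"
```

```text
shift mm [ 0.5 -0.5  4.8] rot [ 0.12 -0.07  0.07] pos [ 0.5793 -0.1937  0.3068] F [-0.6 -0.2 -3.2] M [-0.04  0.07  0.  ] t 13.35 gap 45.3
```

Call:
drive_tool(linear=[[0,0,1.5],[0,0,1.5]], rot=[[0,0,0],[0,0,0]], hand=[38,38])

```text
t: 13.52
tcp_pos: [0.5792, -0.1936, 0.3067]
tool_rot: [0.831, 0.556, 0.001, 0.001]
force: [-3.5, 1.0, 5.6]
finger_gap: 0.53
```

```bash
python3 -c "
from h import *
go([.579,-.193,.302],-22.5)"
```

```text
shift mm [ 0.5 -0.5  4.7] rot [ 0.15 -0.05  0.08] pos [ 0.5792 -0.1936  0.3067] F [-3.5  1.   5.6] M [0.19 0.74 0.01] t 13.52 gap 45.2
```

Seated: the TCP is at 0.3067, as computed for home (0.307). I'll press more firmly.

Call:
drive_tool(linear=[[0,0,2.5],[0,0,3.5],[0,0,3.5]], rot=[[0,0,0],[0,0,0],[0,0,0]], hand=[38,38,38])

```text
t: 13.77
tcp_pos: [0.579, -0.1934, 0.3066]
tool_rot: [0.831, 0.556, 0.001, 0.003]
force: [-5.2, 2.4, 14.6]
finger_gap: 0.528
```

Run:
```python
from crop import *
go([.579,-.193,.307],-22.5)
for i in range(2):
    for n in ('scene','top'): cv2.imwrite(f'pics/{n}9.png',cams.snapshot(n)[:,:,::-1])
    go([.579,-.193,.307],-22.5)
cv2.imwrite('pics/c9.png',np.hstack([tile('pics/scene9.png',(190,90),30),tile('pics/scene9.png',(256,192),190)]))
```

```text
shift mm [ 0.4 -0.2 -0.4] rot [0.34 0.03 0.1 ] pos [ 0.579  -0.1934  0.3066] F [-5.2  2.4 14.6] M [ 0.48  1.15 -0.08] t 13.77 gap 45.1
shift mm [ 0.4 -0.2 -0.4] rot [0.35 0.03 0.1 ] pos [ 0.579  -0.1934  0.3066] F [-4.5  1.4 13. ] M [ 0.45  1.15 -0.06] t 13.87 gap 45.5
shift mm [ 0.4 -0.2 -0.4] rot [0.35 0.03 0.1 ] pos [ 0.579  -0.1934  0.3066] F [-4.9  2.4 12.8] M [0.51 1.16 0.  ] t 13.97 gap 45.4
```

View pics/c9.png

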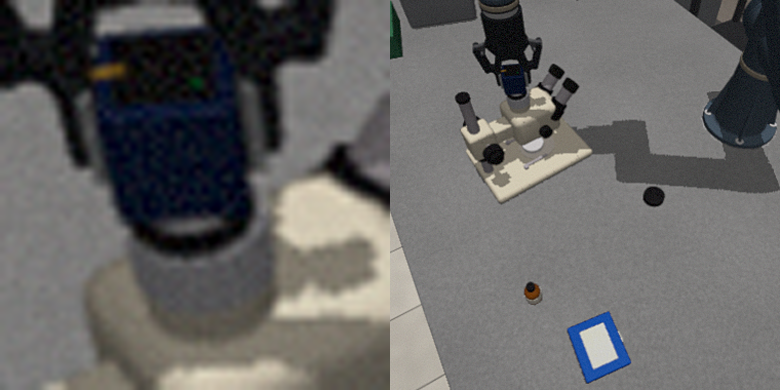

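The flange sits on the ring, the brass mark lies over the keyway side, and the other things haven't moved. The push is steady at about 13 N plus the camera's weight.

```bash
python3 -c "
from h import *
order.sign_off()
go([.579,-.193,.307],-22.5)"
```

```text
the job is handed in; nothing more can be done
the job is handed in; nothing more can be done
```

The camera is seated in the phototube, and I handed the job in with the gripper still holding it and pressing it down. I saw the keyway in the pictures at about −22.5° and lined the key up with it. The key went in on the way down, so no searching turn was needed.

- **Fit:** The camera stopped hard with the tool at 0.3067 m, against 0.307 m worked out for fully home. The last picture shows the flange on the ring.
- **Push:** About 13 N from the arm plus about 3 N of camera weight, roughly 16 N on the ring. It held steady over the two readings before hand-in. A sideways force of about 5 N remained.
- **Grip:** The grip is set to 70 N, with the fingers at 45 mm on the 46 mm body.
- **Other things:** The dust cap, slide box and bottle show no change. I could not see the dish well under the microscope.
- **Time:** The clock was at about 14 s of the 61 s allowed.

Two things did not go as planned:
- **Drift on the way over:** The arm sank 45 mm and tilted 5°, and the barrel touched something lightly, with about 10 N at the wrist. I raised and levelled it. The stopping height suggests the camera did not slip in the grip.
- **Camera views:** The two views disagreed by about 5 mm on the ring's position. I took a value between them, and the barrel went in without any noticeable side force.

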